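# Clear the inspection stage into the chute

### The job

Clear the inspection stage: pull up the sprung plunger and twist it so that it stays latched up, draw the clamp arm that it pinned out from under the bridge and lay it, tab up, in the white tray. Then slide every spent rectangular carrier over the stage's open ledge so that it drops into the chute; push them, do not pick them up, and leave the round disc standing on the stage. Finish with the plunger twisted back and sprung fully down, everything let go, and the other things on the table left alone.

Things in the scene. Friction and masses are not known exactly. Their poses are not given: they have to be found in the camera images.
- stage: fixed inspection stage: dark flat deck 210 x 360 mm (its x, y), 14 mm thick, top 120 mm above the table, no lips, on a narrower white foot; may be turned a little. Origin: under the deck's centre, at table height; its x points across the deck to the open ledge, the edge at x = +105 mm
- chute_mouth (a point): middle of the mouth of the steel chute fixed to the stage, below and beyond the ledge (stage x = 150, y = -20, z = 97 mm). Inside: 286 mm along the stage's y (from -163 to +123), a 47 degree slope that starts under the ledge, then a floor out to stage x = 263 mm; its walls end 23 mm below the deck's top
- bridge_top (a point): centre of the roof top of the aluminium bridge standing on the deck (stage x = 82, y = 150 mm; 25 mm above the deck). Bridge 38 x 40 mm (stage x, y), roof 8 mm thick, open along the stage's y, legs 26 mm apart inside. Two steel collar blocks on the roof beside the plunger's stem stand 13 mm above it
- plunger_lift (a joint): height of the sprung plunger above home, m: 0 = fully down, pin in the clamp arm's slot; 0.019 = upper stop. Spring pulls down with 4 N at home, 8 N at the stop. A cross bar on the stem sits in a slot, so it turns only when lifted over 0.0126; turned more than about 0.5 rad and let go it rests on the collars at about 0.0125 (latched, pin 3 mm clear above the clamp arm)
- plunger_twist (a joint): twist of the plunger's wing about the vertical, rad, counter-clockwise from above positive, stops at -1.5 and +1.5; 0 = wing along the stage's x, cross bar in line with its slot (it drops in within about 0.2 rad)
- plunger_grip (a point): centre of the plunger's black wing handle, 40 mm long (its own x), 12 mm thick (its own y), 22 mm high, above the bridge, in line with its centre; 60 mm above the deck's top when home. The axis of pull and twist is vertical through this point
- clamp_tab (a point): clamp arm: loose aluminium bar 300 (its y) x 22 (x) x 12 mm, 0.2 kg, black upright tab at mid-length, 10 (x) x 30 (y) mm, 12 to 44 mm above the underside; this point: tab's centre, 28 mm up. Starts along the ledge at stage x = 82, y = 22 mm, its +y end under the bridge (2 mm side play), pinned 128 mm from the middle. Unpinned, drawn 45 mm along the stage's -y it is clear to lift
- tray: fixed shallow white tray 380 x 130 mm (its x, y), 18 mm high, walls and floor 4 to 5 mm, open on top, on the table to the right of the stage. Origin: centre of its underside; the clamp arm fits in along the tray's x
- carrier1_mid (a point): spent sample carrier: a flat bare aluminium block 36 x 24 x 10 mm (x, y, z of its own frame) with a dark round spot on top, lying on the stage's deck, 40 g. This point is its centre, 5 mm above its underside. Absent in some starts
- carrier2_mid (a point): spent sample carrier: a flat bare aluminium block 36 x 24 x 10 mm (x, y, z of its own frame) with a dark round spot on top, lying on the stage's deck, 40 g. This point is its centre, 5 mm above its underside. Absent in some starts
- carrier3_mid (a point): spent sample carrier: a flat bare aluminium block 36 x 24 x 10 mm (x, y, z of its own frame) with a dark round spot on top, lying on the stage's deck, 40 g. This point is its centre, 5 mm above its underside. Absent in some starts
- carrier4_mid (a point): spent sample carrier: a flat bare aluminium block 36 x 24 x 10 mm (x, y, z of its own frame) with a dark round spot on top, lying on the stage's deck, 40 g. This point is its centre, 5 mm above its underside. Absent in some starts
- carrier5_mid (a point): spent sample carrier: a flat bare aluminium block 36 x 24 x 10 mm (x, y, z of its own frame) with a dark round spot on top, lying on the stage's deck, 40 g. This point is its centre, 5 mm above its underside. Absent in some starts
- disc_mid (a point): round steel reference disc, 36 mm across, 14 mm high, 160 g, standing on the deck; it is not spent. This point is its centre, 7 mm above its underside
- objective: bystander: black microscope objective 30 mm across, 45 mm tall, standing on the table (origin under its centre)
- dish: bystander: open glass dish 90 mm across, 14 mm high (origin under its centre)
- oil: bystander: amber oil bottle 32 mm across, 70 mm tall (origin under its centre)
- jar: bystander: jar 60 mm across, 75 mm tall (origin under its centre)
- driver: bystander: screwdriver 150 mm long lying on the table

How it is judged:
By the outcome, as a careful person would: the job done as asked, in the order asked, and still so for the second after the job is handed in, with the robot touching nothing.
Of carrier1, carrier2, carrier3, carrier4, carrier5 only 3 to 5 are there at a start; the rules pass over those that are not, and their reading is None.
At some moment in a run one of carrier1, carrier2, carrier3, carrier4, carrier5 may be knocked a few centimetres aside while the robot is not near it.
Once in a run the grip may slacken for a moment while it holds something.
It also fails if it takes over 210 s, if anything falls off the work surface, if the arm or the gripper's body presses on something with over 40 N, if the wrist force passes 120 N, or if a joint passes its speed limit or range.

### The arm

A 6-joint arm with a two-finger parallel gripper is mounted at the origin on the work surface. World frame = base frame: x ahead of the robot, y to its left, z up, the work surface at z = 0. Lengths are in mm, angles in rad, forces in N, time in s.
With the tool pointing down it reaches from about 250 to 725 mm from the base axis. Payload 4 kg.
Tool frame: the origin (TCP) lies midway between the tips of the shut fingers; the grasp point (between the pads) lies 19 mm behind it (hold_point_z is the distance from the TCP to the grasp point, in mm); z points along the fingers, y is the line along which they close (so a half turn about z gives the same grasp; the last joint's range is limited). The gripper opens to 85 mm and grips with 20 to 120 N. Pads are 22 mm wide; open, the fingers measure 114 mm over their backs; the gripper's body (76 mm by 85 mm) begins 54 mm behind the grasp point. The pads swing forward as they close: fully open they stand 13 mm farther back than shut.
Start: joints at [-1.143, 0.241, 0.005, 1.335, 0, 1.571], TCP at [207.433, -454.941, 231.306] pointing down, gripper open.
Joint ranges: [-2.72, 2.72], [-1.05, 1.87], [-1.09, 1.28], [-1.99, 2.15], [-1.42, 1.44], [-3.14, 3.14]. Speed limits (rad/s): [2.79, 2.79, 3.14, 3.14, 3.14, 3.14].

### API

Orientations are given as a rotation vector (axis times angle).
In Python, from workcell import * gives the robot as it stands.
- The arm moves only by the tool move_arm, never from a script. Its argument "rows" is a list of rows, each a list of 6 numbers: the shift along the tool's x, y, z as a fraction of full scale, then the turn, a rotation vector about the tool's x, y, z as a fraction of full scale. In form: [[tx, ty, tz, wx, wy, wz], ...]. A call has 1 to 12 rows; each row is the pose to reach, as a shift and turn from the pose commanded when the call began, along the tool's axes at that moment, turning the shorter way round; what a row does not reach only later rows make up. Full scale, the value 1, is 30 cm for a shift and pi rad for a turn. A row lasts 1/12 s, in which the tool goes at most 41.7 mm and 7.16 degrees, less where a joint would pass 70% of its speed; a pose out of reach is approached as far as the arm can. A call with a number of a shift or a turn outside -1 to 1 is refused whole. A call with a gripper value outside its range is refused whole. "jaw" is the opening, from 0 (shut) to 1 (fully open), set as the call begins (left out, the last holds). The fingers move at their own pace and stop on an object; the grip force is fixed at half the most. Time passes only in rows, so rows that repeat a pose let the fingers close. It gives the time, the measured TCP pose, the force, the opening and the grip force at its end, in the units of the state.
- get_obs(): the state, without advancing time (a new reading comes with each control period).
- snapshot(name): name is "scene" or "top" or "wrist"; returns a dict with "color" (384x512x3 uint8, red, green, blue), "fx", "fy", "cx", "cy" (pixels), "world_from_camera" (4x4, takes a point from camera to world coordinates); the wrist camera has in their place "T_tool_cam" (4x4, takes a point from camera to tool coordinates, whose origin is the TCP and whose axes are the flange's). Camera axes: x right, y down, z forward; pixel columns grow to the right and rows downward; lengths in mm; the calibration is good to about 2 mm. A picture is of the moment at which its call begins: read the wrist's pose just before it. There is no depth.
- finish_job(): hands the job in; it is judged then, once.
Trained networks look in a picture, given as the dict that the camera call returned (one of the last four; its "shot" number tells which), for a name from the list of things; names that differ only in an ending like _2 or _b are one class to them, and where a whole thing is asked for, a point or a joint stands for the part that bears it (a point fixed in the world has none). Each returns a list of dicts, best first, with "conf" (0 to 1); they miss things now and then, are a little off and sometimes report something else, mostly with a low value. They report only what shows in the picture. A call takes as long as a camera call.
- regions_of(thing, picture): "mask" (384x512 bool, what is visible of it) and "point" ([column, row] in pixels, amid what is visible of it).
- spot_point(thing, picture): "point" ([column, row] in pixels: a listed point, or the origin of a listed thing).
The state is a dict: "time": time; "q": joint angles; "joint_velocities": joint speeds; "tau": joint torques, N m; "tool_pos": TCP position; "tcp_rot": TCP orientation; "contact_force": force on the tool from outside, world axes, zero at the start; "moment": the same for the moment, N m; "grip_width": opening from 0.0 (shut) to 1.0 (fully open); "finger_force": force on a finger pad.
Only numpy, scipy, OpenCV 4.12 (cv2) and the standard library are available. Lean on these libraries where they do the work, as an engineer would, in place of code of your own. Each camera call takes 0.05 s, during which the arm holds its last target. There are 200 camera calls.

## Working session

There is one attempt and no reset: what is moved stays moved. The work goes in short steps, Python scripts to look and compute and a tool call to move; the robot and the scene stay as the last step left them, time stands still between calls to the robot, and variables do not carry over. Pictures are saved under pics/ and viewed, at most 14 in all, crops included, and the job is handed in when it is done.

Besides the shell and the picture viewer there is one more tool, called after "Request:" as name(argument=value, ...) on one line, values as JSON. move_arm: Moves the arm, as the interface text tells. Its arguments: {"type":"object","properties":{"rows":{"type":"array","items":{"type":"array","items":{"type":"number"}}},"jaw":{"type":"number"}},"required":["rows"]}

```bash
ls; mkdir -p pics; cat > h.py <<'E'
from workcell import *
import numpy as np, cv2
from scipy.spatial.transform import Rotation as R
def save(p,n): cv2.imwrite('pics/'+n+'.png',cv2.cvtColor(p['color'],cv2.COLOR_RGB2BGR))
def wfc(p,o=None):
    if 'world_from_camera' in p: return np.array(p['world_from_camera'])
    T=np.eye(4);T[:3,:3]=R.from_rotvec(o['tcp_rot']).as_matrix();T[:3,3]=o['tool_pos'];return T@np.array(p['T_tool_cam'])
def ray(p,px,z,o=None):
    T=wfc(p,o);d=T[:3,:3]@np.array([(px[0]-p['cx'])/p['fx'],(px[1]-p['cy'])/p['fy'],1]);c=T[:3,3]
    return c+d*(z-c[2])/d[2]
def proj(p,w,o=None):
    T=np.linalg.inv(wfc(p,o));c=T[:3,:3]@np.asarray(w,float)+T[:3,3]
    return np.array([p['fx']*c[0]/c[2]+p['cx'],p['fy']*c[1]/c[2]+p['cy']])
E
python3 - <<'E'
from h import *
o=get_obs();print({k:np.round(v,3) for k,v in o.items()})
Z=dict(stage=0,chute_mouth=97,bridge_top=145,plunger_grip=180,clamp_tab=148,tray=0,carrier1_mid=125,disc_mid=127,objective=0,dish=0,oil=0,jar=0,driver=8)
for n in('top','scene'):
    p=snapshot(n);save(p,n+'0');print(n,np.round(wfc(p)[:3,3]))
    for t,z in Z.items():
        for r in spot_point(t,p)[:6]:
            print(t,round(r['conf'],2),np.round(r['point']),np.round(ray(p,r['point'],z),1))
E
```

```text
pics
{'time': np.float64(0.0), 'q': array([-1.143,  0.241,  0.004,  1.335, -0.   ,  1.571]), 'joint_velocities': array([-0.002, -0.   , -0.002, -0.   , -0.001,  0.   ]), 'tau': array([ 0.0000e+00, -3.7232e+01,  2.5241e+01,  1.7000e-02,  0.0000e+00,
        0.0000e+00]), 'tool_pos': array([ 207.169, -454.373,  230.395]), 'tcp_rot': array([-3.068e+00, -6.660e-01,  1.000e-03]), 'contact_force': array([ 0.846,  0.164, -0.214]), 'moment': array([0.035, 0.001, 0.058]), 'finger_force': np.float64(0.0), 'grip_width': np.float64(1.0)}
top [ 327.   -5. 1414.]
stage 0.84 [236. 192.] [532.2  76.3   0. ]
chute_mouth 0.62 [228. 144.] [691.8  94.9  97. ]
bridge_top 0.69 [182. 169.] [593.2 249.1 145. ]
bridge_top 0.65 [194. 201.] [483.1 209.3 145. ]
plunger_grip 0.48 [183. 169.] [585.4 239.1 180. ]
clamp_tab 0.18 [231. 146.] [667.9  80.4 148. ]
tray 0.59 [351. 207.] [ 465.7 -356.3    0. ]
disc_mid 0.66 [191. 201.] [486.1 220.2 127. ]
dish 0.65 [137. 251.] [319.9 439.1   0. ]
oil 0.47 [134. 176.] [600.1 460.2   0. ]
jar 0.68 [347. 207.] [ 467.6 -339.9    0. ]
jar 0.6 [316. 130.] [ 767.3 -238.     0. ]
driver 0.48 [390. 197.] [ 498.1 -501.1    8. ]
scene [1304.  666.  759.]
stage 0.65 [288. 236.] [547.2  86.6   0. ]
chute_mouth 0.71 [254. 231.] [685.8  80.1  97. ]
bridge_top 0.72 [326. 226.] [602.9 247.  145. ]
bridge_top 0.25 [408. 269.] [618.  463.4 145. ]
plunger_grip 0.41 [327. 215.] [603.3 248.2 180. ]
plunger_grip 0.21 [284. 207.] [642.9 146.2 180. ]
clamp_tab 0.78 [283. 209.] [617.6 122.4 148. ]
tray 0.7 [206. 179.] [ 476.7 -347.8    0. ]
disc_mid 0.56 [340. 207.] [489.9 217.3 127. ]
objective 0.51 [406. 269.] [461.7 412.2  -0. ]
dish 0.97 [442. 244.] [302.4 446.6   0. ]
dish 0.66 [281. 208.] [449.2 -17.3   0. ]
dish 0.31 [407. 270.] [460.8 414.5  -0. ]
oil 0.89 [399. 312.] [606.6 460.9   0. ]
jar 0.64 [160. 225.] [ 754.6 -249.2    0. ]
driver 0.72 [175. 167.] [ 498.6 -493.4    8. ]
driver 0.27 [283. 196.] [401.1 -47.4   8. ]
```

```bash
python3 - <<'E'
import cv2
a=cv2.imread('pics/top0.png');b=cv2.imread('pics/scene0.png')
cv2.imwrite('pics/v1.png',cv2.resize(a[110:290,120:400],None,fx=2.8,fy=2.8,interpolation=3))
cv2.imwrite('pics/v2.png',cv2.resize(b[140:330,140:440],None,fx=2.6,fy=2.6,interpolation=3))
E
```

```text
(no output)
```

View pics/v1.png

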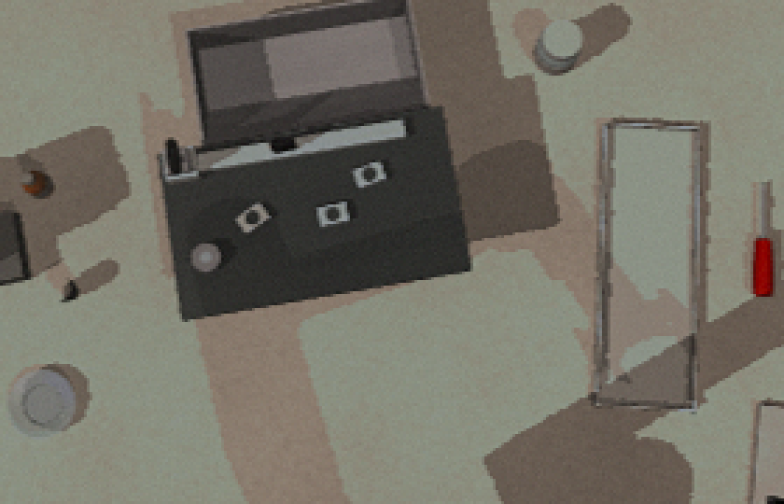

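View pics/v2.png

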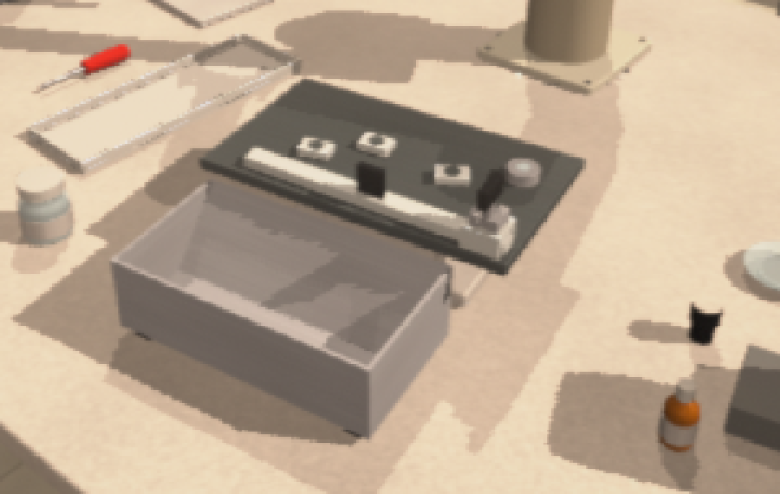

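The pictures show three carriers on the deck (top-view crop at about (252,217), (333,213) and (369,174)), with the disc at (206,257). The bridge and wing are at the far left corner, about (175,158). The clamp bar lies along the ledge with its tab at (283,143), and the tray is at the right.

```bash
cat >> h.py <<'E'
def Rd(psi,tilt=None):
    c,s=np.cos(psi),np.sin(psi); return np.array([[c,s,0],[s,-c,0],[0,0,-1.]])
def plan(pos,psi):
    o=get_obs();R0=R.from_rotvec(o['tcp_rot']).as_matrix()
    d=R0.T@(np.array(pos,float)-o['tool_pos']);w=R.from_matrix(R0.T@Rd(psi)).as_rotvec()
    n=max(np.linalg.norm(d)/41.7,np.degrees(np.linalg.norm(w))/7.16)
    print('row',np.round(np.r_[d/300,w/np.pi],4).tolist(),'n',round(n,1))
E
python3 - <<'E'
from h import *
from scipy.optimize import least_squares
p=snapshot('top')
C=[(182,320),(470,268),(443,107),(160,152)]
W=np.array([ray(p,(c[0]/2.8+120,c[1]/2.8+110),120)[:2] for c in C]);print(W.round())
L=np.array([(-105,180),(-105,-180),(105,-180),(105,180)],float)
def f(v):
    c,s=np.cos(v[2]),np.sin(v[2]);return (L@np.array([[c,s],[-s,c]])+v[:2]-W).ravel()
r=least_squares(f,[532,76,.17]);print(r.x,r.fun.round(1))
w=snapshot('wrist');print(np.round(w['T_tool_cam'],3),w['fx'])
plan((480,80,420),r.x[2])
E
```

```text
[[ 406.  242.]
 [ 463. -109.]
 [ 666.  -82.]
 [ 615.  271.]]
[5.37504398e+02 8.04478020e+01 1.47211130e-01] [ 0.8  1.2 -2.7 -3.7  2.  -0.3 -0.1  2.8]
[[ 1.00000e-03 -9.62000e-01 -2.71000e-01  6.97420e+01]
 [ 1.00000e+00  1.00000e-03  0.00000e+00  4.59000e-01]
 [ 0.00000e+00 -2.71000e-01  9.62000e-01 -1.41753e+02]
 [ 0.00000e+00  0.00000e+00  0.00000e+00  1.00000e+00]] 341.6107274932056
row [1.5664, -1.2456, -0.629, 0.0, -0.0, 0.0893] n 15.1
```

Request:
move_arm(rows=[[0.8,-0.7,-0.5,0,0,-0.09],[0.8,-0.7,-0.5,0,0,-0.09],[0.8,-0.7,-0.5,0,0,-0.09],[0.8,-0.7,-0.5,0,0,-0.09],[0.8,-0.7,-0.5,0,0,-0.09],[0.8,-0.7,-0.5,0,0,-0.09],[0.8,-0.7,-0.5,0,0,-0.09],[0.8,-0.7,-0.5,0,0,-0.09],[0.8,-0.7,-0.5,0,0,-0.09],[0.8,-0.7,-0.5,0,0,-0.09]], jaw=0.5)

```text
time: 2.33
tool_pos: [340.4, -162.0, 383.7]
tcp_rot: [2.94, 1.1, 0.006]
contact_force: [1.0, -0.9, -0.1]
grip_width: 0.498
finger_force: 0.0
```

```bash
python3 - <<'E'
from h import *
o=get_obs();print(o['tool_pos'],o['tcp_rot'])
plan((540,80,380),.147)
E
```

```text
[ 340.43803192 -161.95382263  383.66436507] [2.93965608 1.10017759 0.00644926]
row [1.0312, -0.1717, 0.0145, 0.001, -0.0013, 0.1812] n 7.5
```

Request:
move_arm(rows=[[1,-0.17,0.015,0,0,0.181],[1,-0.17,0.015,0,0,0.181],[1,-0.17,0.015,0,0,0.181],[1,-0.17,0.015,0,0,0.181],[1,-0.17,0.015,0,0,0.181],[1,-0.17,0.015,0,0,0.181],[1,-0.17,0.015,0,0,0.181],[1,-0.17,0.015,0,0,0.181],[1,-0.17,0.015,0,0,0.181],[1,-0.17,0.015,0,0,0.181],[1,-0.17,0.015,0,0,0.181]])

```text
time: 3.25
tool_pos: [532.6, 69.2, 375.8]
tcp_rot: [3.133, 0.222, -0.004]
contact_force: [-0.3, -0.1, 0.3]
grip_width: 0.501
finger_force: 0.0
```

```bash
python3 - <<'E'
from h import *
o=get_obs();print(o['tool_pos'],o['tcp_rot'])
p=snapshot('wrist');save(p,'w1')
Z=dict(stage=0,bridge_top=145,plunger_grip=180,clamp_tab=148,carrier1_mid=125,disc_mid=127,chute_mouth=97)
for t,z in Z.items():
    for r in spot_point(t,p)[:5]:
        print(t,round(r['conf'],2),np.round(r['point']),np.round(ray(p,r['point'],z,o),1))
E
```

```text
[532.58342251  69.20341342 375.8126456 ] [ 3.13288256  0.22244969 -0.00367652]
stage 0.74 [242. 138.] [537.5  84.3   0. ]
bridge_top 0.79 [91. 76.] [596.8 246.6 145. ]
bridge_top 0.52 [76. 73.] [598.  261.5 145. ]
plunger_grip 0.62 [74. 74.] [596.7 246.9 180. ]
clamp_tab 0.87 [216.  76.] [615.5 118.7 148. ]
disc_mid 0.58 [122. 186.] [478.2 216.  127. ]
chute_mouth 0.81 [254.  11.] [691.3  89.7  97. ]
chute_mouth 0.49 [307. 123.] [579.    8.8  97. ]
```

View pics/w1.png

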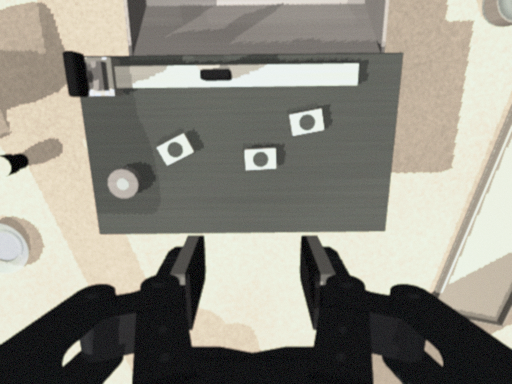

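The wrist view agrees with the networks: wing at (75,74), tab at (216,75), three carriers at (175,149), (261,159) and (307,121), and the disc at (123,184). Stage pose is about (537.5, 85), yaw 0.1435.

```bash
python3 - <<'E'
from h import *
plan((597,246.2,235),.1435)
E
```

```text
row [0.2951, -0.5538, 0.4753, 0.0, -0.0004, -0.0009] n 5.7
```

Request:
move_arm(rows=[[0.295,-0.554,0.475,0,0,-0.001],[0.295,-0.554,0.475,0,0,-0.001],[0.295,-0.554,0.475,0,0,-0.001],[0.295,-0.554,0.475,0,0,-0.001],[0.295,-0.554,0.475,0,0,-0.001],[0.295,-0.554,0.475,0,0,-0.001],[0.295,-0.554,0.475,0,0,-0.001],[0.295,-0.554,0.475,0,0,-0.001],[0.295,-0.554,0.475,0,0,-0.001],[0.295,-0.554,0.475,0,0,-0.001]])

```text
time: 4.48
tool_pos: [616.6, 145.6, 238.1]
tcp_rot: [-3.091, -0.337, 0.006]
contact_force: [-0.1, -0.6, -0.4]
grip_width: 0.498
finger_force: 0.0
```

```bash
python3 - <<'E'
from h import *
o=get_obs();print(o['tool_pos'],o['tcp_rot'])
p=snapshot('wrist');save(p,'w2')
Z=dict(bridge_top=145,plunger_grip=180)
for t,z in Z.items():
    for r in spot_point(t,p)[:3]:
        print(t,round(r['conf'],2),np.round(r['point']),np.round(ray(p,r['point'],z,o),1))
plan((597,246,166),.1435)
E
```

```text
[616.57530744 145.59386113 238.06843097] [-3.09097371 -0.33720178  0.00627232]
bridge_top 0.71 [293. 207.] [615.4 118.1 145. ]
bridge_top 0.65 [113. 196.] [594.2 247.  145. ]
plunger_grip 0.77 [ 93. 207.] [597.8 244.8 180. ]
row [0.009, -0.3332, 0.253, -0.0103, 0.0004, 0.0234] n 3.0
```

View pics/w2.png

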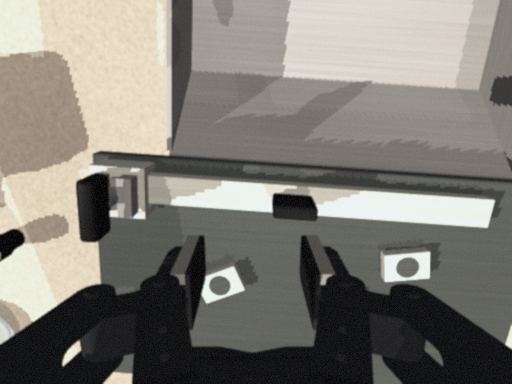

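```bash
python3 - <<'E'
from h import *
o=get_obs();print(o['q'].round(3),o['joint_velocities'].round(3),o['tool_pos'],o['tcp_rot'])
E
```

```text
[0.216 0.514 0.426 1.482 0.032 3.141] [-0.003 -0.008  0.004  0.001 -0.001 -0.   ] [616.42192379 145.44459119 238.61198752] [-3.09104167 -0.33693307  0.00554466]
```

Request:
move_arm(rows=[[0,0,-0.05,0,0,-0.48],[0,0,-0.05,0,0,-0.48],[0,0,-0.05,0,0,-0.48],[0,0,-0.05,0,0,-0.48],[0,0,-0.05,0,0,-0.48],[0,0,-0.05,0,0,-0.48],[0,0,-0.05,0,0,-0.48],[0,0,-0.05,0,0,-0.48],[0,0,-0.05,0,0,-0.48],[0,0,-0.05,0,0,-0.48],[0,0,-0.05,0,0,-0.48],[0,0,-0.05,0,0,-0.48]])

```text
time: 5.63
tool_pos: [616.5, 144.8, 254.1]
tcp_rot: [-2.029, -2.365, -0.031]
contact_force: [0.1, 0.7, -0.8]
grip_width: 0.5
finger_force: 0.0
```

```bash
python3 - <<'E'
from h import *
o=get_obs();print(o['q'].round(3))
plan((597,246,235),.1435+np.pi)
E
```

```text
[0.215 0.512 0.461 1.519 0.032 1.634]
row [0.3411, -0.0129, 0.0749, 0.0077, -0.0085, -0.4971] n 12.5
```

Request:
move_arm(rows=[[0.34,-0.013,0.075,0.0077,-0.0085,-0.497],[0.34,-0.013,0.075,0.0077,-0.0085,-0.497],[0.34,-0.013,0.075,0.0077,-0.0085,-0.497],[0.34,-0.013,0.075,0.0077,-0.0085,-0.497],[0.34,-0.013,0.075,0.0077,-0.0085,-0.497],[0.34,-0.013,0.075,0.0077,-0.0085,-0.497],[0.34,-0.013,0.075,0.0077,-0.0085,-0.497],[0.34,-0.013,0.075,0.0077,-0.0085,-0.497],[0.34,-0.013,0.075,0.0077,-0.0085,-0.497],[0.34,-0.013,0.075,0.0077,-0.0085,-0.497],[0.34,-0.013,0.075,0.0077,-0.0085,-0.497],[0.34,-0.013,0.075,0.0077,-0.0085,-0.497]])

```text
time: 6.63
tool_pos: [597.6, 245.9, 234.9]
tcp_rot: [0.128, -3.138, -0.002]
contact_force: [-0.7, -0.7, -0.9]
grip_width: 0.5
finger_force: 0.0
```

Request:
move_arm(rows=[[0,0,0,0,0,-0.02],[0,0,0,0,0,-0.02],[0,0,0,0,0,-0.02]])

```text
time: 6.88
tool_pos: [597.7, 245.9, 234.6]
tcp_rot: [0.214, -3.133, -0.002]
contact_force: [-0.6, 0.6, -0.6]
grip_width: 0.494
finger_force: 0.0
```

```bash
python3 - <<'E'
from h import *
o=get_obs();print(o['q'].round(3))
p=snapshot('wrist');save(p,'w3')
Z=dict(bridge_top=145,plunger_grip=180)
for t,z in Z.items():
    for r in spot_point(t,p)[:3]:
        print(t,round(r['conf'],2),np.round(r['point']),np.round(ray(p,r['point'],z,o),1))
plan((597,246,166),.1435+np.pi)
E
```

```text
[0.39  0.545 0.467 1.493 0.002 0.253]
bridge_top 0.91 [250. 196.] [598.1 244.3 145. ]
plunger_grip 0.69 [250. 210.] [597.1 244.4 180. ]
plunger_grip 0.55 [226.  16.] [492.9 217.8 180. ]
row [0.0012, 0.0002, 0.2268, 0.0003, -0.0008, -0.0021] n 1.6
```

View pics/w3.png

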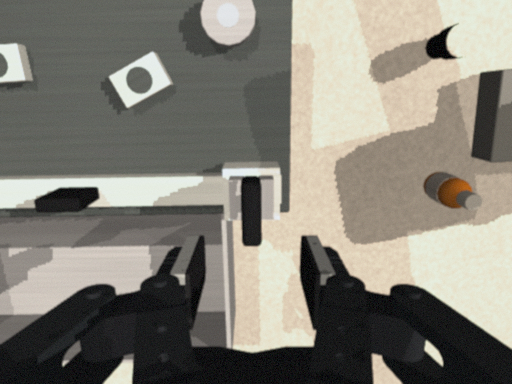

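The wing at (251,211) is vertical in the picture and centred between the fingers, so I descend.

Request:
move_arm(rows=[[0,-0.003,0.227,0,0,-0.002],[0,-0.003,0.227,0,0,-0.002],[0,-0.003,0.227,0,0,-0.002],[0,-0.003,0.227,0,0,-0.002],[0,-0.003,0.227,0,0,-0.002]])

```text
time: 7.45
tool_pos: [598.3, 245.5, 167.3]
tcp_rot: [0.226, -3.132, -0.002]
contact_force: [-0.4, -1.5, 0.7]
grip_width: 0.502
finger_force: 0.0
```

Request:
move_arm(rows=[[0,0,0,0,0,0],[0,0,0,0,0,0],[0,0,0,0,0,0],[0,0,0,0,0,0],[0,0,0,0,0,0],[0,0,0,0,0,0]], jaw=0)

```text
time: 7.95
tool_pos: [598.6, 245.4, 167.9]
tcp_rot: [-0.227, 3.132, 0.003]
contact_force: [-0.6, -0.8, 5.7]
grip_width: 0.126
finger_force: 59.8
```

Request:
move_arm(rows=[[0,0,-0.028,0,0,0],[0,0,-0.056,0,0,0],[0,0,-0.056,0,0,0],[0,0,-0.056,0,0,0]])

```text
time: 8.28
tool_pos: [598.3, 245.3, 181.7]
tcp_rot: [0.226, -3.132, -0.001]
contact_force: [4.5, 1.2, -7.4]
grip_width: 0.127
finger_force: 58.4
```

Request:
move_arm(rows=[[0,0,-0.007,0,0,0],[0,0,-0.007,0,0,-0.03],[0,0,-0.007,0,0,-0.07],[0,0,-0.007,0,0,-0.11],[0,0,-0.007,0,0,-0.15],[0,0,-0.007,0,0,-0.19],[0,0,-0.007,0,0,-0.23],[0,0,-0.007,0,0,-0.27],[0,0,-0.007,0,0,-0.31],[0,0,-0.007,0,0,-0.35],[0,0,-0.007,0,0,-0.35]])

```text
time: 9.2
tool_pos: [596.8, 247.1, 182.7]
tcp_rot: [1.836, -2.546, -0.009]
contact_force: [2.3, 6.1, -8.1]
grip_width: 0.128
finger_force: 58.5
```

Request:
move_arm(rows=[[0,0,0.006,0,0,0],[0,0,0.012,0,0,0],[0,0,0.016,0,0,0],[0,0,0.016,0,0,0]])

```text
time: 9.53
tool_pos: [596.9, 247.1, 180.4]
tcp_rot: [1.832, -2.552, -0.008]
contact_force: [-0.1, 5.4, 1.9]
grip_width: 0.122
finger_force: 59.8
```

Request:
move_arm(rows=[[0,0,0,0,0,0],[0,0,0,0,0,0],[0,0,0,0,0,0],[0,0,0,0,0,0],[0,0,0,0,0,0]], jaw=0.5)

```text
time: 9.95
tool_pos: [597.3, 244.6, 179.5]
tcp_rot: [1.828, -2.551, -0.003]
contact_force: [-0.8, -0.2, -0.1]
grip_width: 0.503
finger_force: 0.0
```

Request:
move_arm(rows=[[0,0,-0.1,0,0,0],[0,0,-0.25,0,0,0],[0,0,-0.25,0,0,0],[0,0,-0.25,0,0,0],[0,0,-0.25,0,0,0]])

```text
time: 10.37
tool_pos: [598.0, 245.0, 255.1]
tcp_rot: [1.83, -2.553, -0.003]
contact_force: [0.2, -0.3, 0.0]
grip_width: 0.5
finger_force: 0.0
```

```bash
python3 - <<'E'
from h import *
o=get_obs();print(o['q'].round(3),o['tool_pos'])
p=snapshot('wrist');save(p,'w4')
s=snapshot('scene')
for r in spot_point('plunger_grip',s)[:2]: print(r['conf'],r['point'],'expect home/lat',proj(s,(597.5,245.5,180)),proj(s,(597.5,245.5,192.5)))
Z=dict(plunger_grip=192.5,clamp_tab=148)
for t,z in Z.items():
    for r in spot_point(t,p)[:3]:
        print(t,round(r['conf'],2),np.round(r['point']),np.round(ray(p,r['point'],z,o),1))
a=cv2.resize(p['color'][100:300,150:400],None,fx=1.6,fy=1.6);b=cv2.resize(s['color'][180:260,270:370],(400,320))
cv2.imwrite('pics/w4b.png',cv2.cvtColor(np.hstack([a,b]),cv2.COLOR_RGB2BGR))
plan((615.5,118.5,200),.1435+np.pi/2)
E
```

```text
[ 3.880e-01  5.440e-01  5.160e-01  1.545e+00  1.000e-03 -8.560e-01] [598.00254979 244.99486522 255.12651428]
0.5 [328.3, 209.0] expect home/lat [327.79213072 213.19876026] [328.11487    208.94085412]
0.36 [337.2, 210.0] expect home/lat [327.79213072 213.19876026] [328.11487    208.94085412]
plunger_grip 0.9 [256. 206.] [596.1 244.2 192.5]
clamp_tab 0.8 [166.  27.] [617.1 119.6 148. ]
clamp_tab 0.3 [381.  98.] [491.3 210.5 148. ]
row [0.3785, -0.1945, 0.1764, -0.0006, -0.0026, 0.8503] n 21.4
```

View pics/w4b.png

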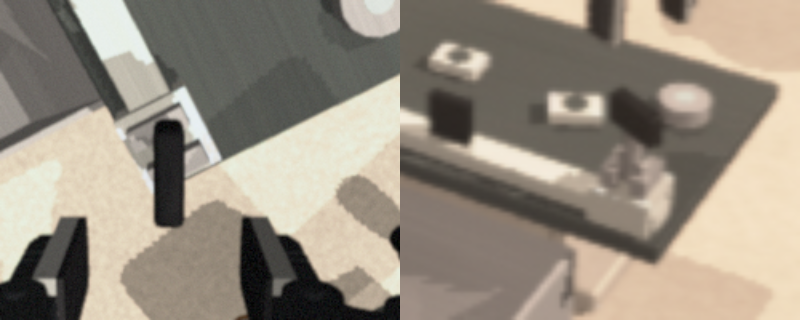

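The plunger is latched: in both views the wing is turned about 1.1 rad, and its height matches the latched one. Next is the tab.

```bash
python3 - <<'E'
from h import *
plan((616,118.7,215),.1435-np.pi/2)
E
```

```text
row [0.3774, -0.1956, 0.1264, 0.0019, -0.0004, -0.1497] n 3.8
```

Request:
move_arm(rows=[[0.377,-0.196,0.126,0.002,0,-0.15],[0.377,-0.196,0.126,0.002,0,-0.15],[0.377,-0.196,0.126,0.002,0,-0.15],[0.377,-0.196,0.126,0.002,0,-0.15],[0.377,-0.196,0.126,0.002,0,-0.15],[0.377,-0.196,0.126,0.002,0,-0.15],[0.377,-0.196,0.126,0.002,0,-0.15]])

```text
time: 11.2
tool_pos: [616.9, 120.1, 216.8]
tcp_rot: [-2.373, 2.055, -0.003]
contact_force: [-0.1, -0.1, 0.2]
grip_width: 0.497
finger_force: 0.0
```

```bash
python3 - <<'E'
from h import *
o=get_obs();print(o['q'].round(3),o['tool_pos'])
p=snapshot('wrist')
for r in spot_point('clamp_tab',p)[:3]: print(round(r['conf'],2),np.round(r['point']),np.round(ray(p,r['point'],148,o),1))
m=regions_of('clamp_tab',p)[0];print(m['conf'],np.round(ray(p,m['point'],140,o),1))
plan((616,118.7,138),.1435-np.pi/2)
E
```

```text
[ 0.192  0.506  0.356  1.418 -0.    -1.522] [616.92259393 120.05591848 216.750281  ]
0.59 [253. 206.] [617.8 119.8 148. ]
0.92 [620.3  88.6 140. ]
row [0.0062, 0.0054, 0.2638, -0.0012, -0.0001, 0.0007] n 1.9
```

Request:
move_arm(rows=[[0.003,0,0.13,0,0,0],[0.003,0,0.263,0,0,0],[0.003,0,0.263,0,0,0],[0.003,0,0.263,0,0,0],[0.003,0,0.263,0,0,0]])

```text
time: 11.77
tool_pos: [618.4, 119.2, 139.8]
tcp_rot: [-2.374, 2.052, -0.006]
contact_force: [0.4, -0.2, 1.4]
grip_width: 0.5
finger_force: 0.0
```

Request:
move_arm(rows=[[0,0,0,0,0,0],[0,0,0,0,0,0],[0,0,0,0,0,0],[0,0,0,0,0,0],[0,0,0,0,0,0],[0,0,0,0,0,0]], jaw=0)

```text
time: 12.27
tool_pos: [618.4, 118.6, 140.3]
tcp_rot: [-2.373, 2.051, -0.007]
contact_force: [-1.5, -0.4, 5.7]
grip_width: 0.114
finger_force: 40.7
```

Request:
move_arm(rows=[[0.03,0,-0.002,0,0,0],[0.06,0,-0.002,0,0,0],[0.09,0,-0.002,0,0,0],[0.12,0,-0.002,0,0,0],[0.15,0,-0.002,0,0,0],[0.18,0,-0.002,0,0,0],[0.2,0,-0.002,0,0,0],[0.2,0,-0.002,0,0,0]])

```text
time: 12.93
tool_pos: [627.3, 58.5, 140.3]
tcp_rot: [-2.371, 2.053, -0.006]
contact_force: [-0.3, 1.5, 5.5]
grip_width: 0.103
finger_force: 60.2
```

```bash
python3 - <<'E'
from h import *
o=get_obs();print(o['q'].round(3),o['tool_pos'],o['grip_width'])
p=snapshot('scene');save(p,'s2')
for r in spot_point('clamp_tab',p)[:2]: print(r['conf'],r['point'],ray(p,r['point'],148))
print(proj(p,o['tool_pos']))
t=snapshot('top')
m=regions_of('tray',t)[0]['mask'].astype(np.uint8)
c=max(cv2.findContours(m,0,2)[0],key=cv2.contourArea)
b=cv2.boxPoints(cv2.minAreaRect(c));W=np.array([ray(t,q,9) for q in b]);print(W.round(),W.mean(0))
E
```

```text
[ 9.300e-02  5.410e-01  2.140e-01  1.237e+00  1.000e-03 -1.622e+00] [627.27753043  58.50869097 140.32005119] 0.10250286264466858
0.71 [262.0, 205.3] [637.54436705  68.95194787 148.        ]
[261.63632558 204.59718495]Traceback (most recent call last):
  File "<stdin>", line 7, in <module>
IndexError: list index out of range
```

Request:
move_arm(rows=[[0,0,-0.03,0,0,0],[0,0,-0.06,0,0,0],[0,0,-0.1,0,0,0],[0.03,0,-0.1,0,0,0],[0.1,0,-0.1,0,0,0],[0.2,0,-0.1,0,0,0],[0.3,0,-0.1,0,0,0],[0.4,0,-0.1,0,0,0],[0.45,0,-0.1,0,0,0],[0.48,0,-0.1,0,0,0],[0.48,0,-0.1,0,0,0]])

```text
time: 14.05
tool_pos: [646.5, -86.1, 167.9]
tcp_rot: [-2.372, 2.058, -0.003]
contact_force: [-0.7, 0.4, -2.1]
grip_width: 0.1
finger_force: 59.0
```

```bash
python3 - <<'E'
from h import *
o=get_obs();print(o['q'].round(3),o['tool_pos'],o['grip_width'],o['contact_force'])
t=snapshot('top');save(t,'t2')
W=np.array([ray(t,(c[0]/2.8+120,c[1]/2.8+110),18)[:2] for c in [(605,118),(707,122),(697,408),(592,405)]]);print(W.round(),W.mean(0).round())
a=(W[0]+W[1]-W[2]-W[3])/2;print(np.hypot(*a),np.arctan2(a[1],a[0]))
for r in spot_point('tray',t)[:2]: print(r['conf'],ray(t,r['point'],0))
for r in regions_of('tray',t)[:2]: print(r['conf'],ray(t,r['point'],4))
cv2.imwrite('pics/v3.png',cv2.resize(cv2.cvtColor(t['color'],cv2.COLOR_RGB2BGR)[110:290,120:400],None,fx=2.8,fy=2.8,interpolation=3))
E
```

```text
[-0.132  0.575  0.344  1.337 -0.    -1.844] [646.458548   -86.05580995 167.92688928] 0.10015600329315977 [-0.69050148  0.43990858 -2.1396309 ]
[[ 673. -306.]
 [ 665. -443.]
 [ 286. -406.]
 [ 292. -270.]] [ 479. -356.]
381.8360439854753 -0.0967680668894609
0.95 [ 471.11330529 -350.61152491    0.        ]
0.67 [614.61354413  19.63667972   0.        ]
0.63 [ 470.3246025  -349.98743381    4.        ]
```

View pics/v3.png

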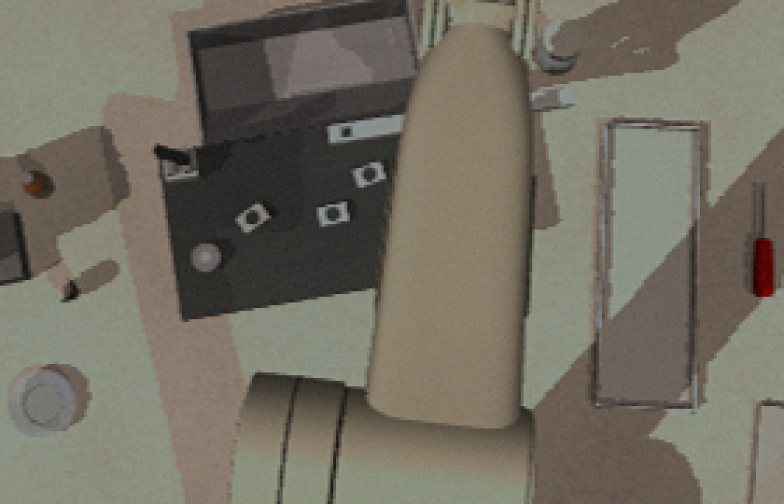

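```bash
python3 - <<'E'
from h import *
plan((590,-250,165),.1435-np.pi/2)
E
```

```text
row [0.5252, 0.267, 0.0102, -0.0008, 0.0001, 0.0007] n 4.2
```

Request:
move_arm(rows=[[0.07,0.035,0.01,0,0,0],[0.15,0.076,0.01,0,0,0],[0.24,0.122,0.01,0,0,0],[0.33,0.168,0.01,0,0,0],[0.42,0.214,0.01,0,0,0],[0.48,0.245,0.01,0,0,0],[0.525,0.267,0.01,0,0,0],[0.525,0.267,0.01,0,0,0]])

```text
time: 14.87
tool_pos: [589.3, -252.7, 165.5]
tcp_rot: [-2.373, 2.057, -0.005]
contact_force: [0.6, 0.6, -2.0]
grip_width: 0.104
finger_force: 59.0
```

```bash
python3 - <<'E'
from h import *
o=get_obs();print(o['q'].round(3))
plan((475,-353,110),-np.pi-.095)
E
```

```text
[-0.405  0.553  0.3    1.315  0.    -2.119]
row [0.2765, 0.4252, 0.1844, -0.001, 0.0005, 0.5757] n 14.5
```

Request:
move_arm(rows=[[0.02,0.03,0.012,0,0,0.035],[0.04,0.06,0.025,0,0,0.07],[0.06,0.09,0.038,0,0,0.105],[0.08,0.12,0.05,0,0,0.14],[0.1,0.15,0.063,0,0,0.175],[0.12,0.18,0.075,0,0,0.21],[0.14,0.21,0.088,0,0,0.245],[0.16,0.24,0.1,0,0,0.28],[0.18,0.27,0.113,0,0,0.315],[0.2,0.3,0.125,0,0,0.35],[0.21,0.32,0.13,0,0,0.38],[0.22,0.33,0.14,0,0,0.4]])

```text
time: 15.87
tool_pos: [502.0, -329.2, 123.2]
tcp_rot: [-0.71, 3.057, -0.0]
contact_force: [-0.6, 0.7, -2.5]
grip_width: 0.108
finger_force: 59.0
```

```bash
python3 - <<'E'
from h import *
o=get_obs();print(o['q'].round(3),o['grip_width'])
plan((475,-353,90),-np.pi-.095)
E
```

```text
[-0.581  0.499  0.097  1.167  0.002 -1.038] 0.10750752179510804
row [0.1163, -0.0315, 0.1105, -0.0, 0.0011, 0.1756] n 4.4
```

Request:
move_arm(rows=[[0.023,-0.006,0.022,0,0,0.035],[0.046,-0.012,0.044,0,0,0.07],[0.07,-0.018,0.066,0,0,0.105],[0.093,-0.024,0.088,0,0,0.14],[0.116,-0.031,0.11,0,0,0.17],[0.116,-0.031,0.11,0,0,0.176],[0.116,-0.031,0.11,0,0,0.176]])

```text
time: 16.45
tool_pos: [475.3, -352.9, 89.9]
tcp_rot: [0.143, 3.135, 0.002]
contact_force: [0.1, 0.2, -2.9]
grip_width: 0.1
finger_force: 59.0
```

```bash
python3 - <<'E'
from h import *
o=get_obs();print(o['q'].round(3),o['grip_width'],o['tool_pos'])
p=snapshot('wrist');s=snapshot('scene')
for r in spot_point('tray',s)[:2]: print(r['conf'],ray(s,r['point'],0))
a=p['color'];b=cv2.resize(s['color'][130:240,120:290],(512,332))
b=np.vstack([b,np.zeros((52,512,3),np.uint8)])
cv2.imwrite('pics/w5.png',cv2.resize(cv2.cvtColor(np.hstack([a,b]),cv2.COLOR_RGB2BGR),(800,300)))
E
```

```text
[-0.64   0.512  0.025  1.082  0.003 -0.549] 0.10048380272251747 [ 475.31190436 -352.90884653   89.85505867]
0.64 [ 475.50957072 -358.89048408    0.        ]
```

View pics/w5.png

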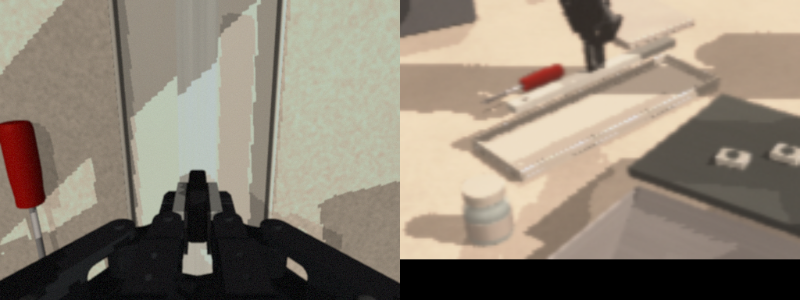

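The bar is parallel to the tray and centred between its walls, so I lower it.

Request:
move_arm(rows=[[0,0,0.06,0,0,0],[0,0,0.12,0,0,0],[0,0,0.17,0,0,0],[0,0,0.2,0,0,0],[0,0,0.208,0,0,0],[0,0,0.214,0,0,0],[0,0,0.214,0,0,0],[0,0,0.214,0,0,0]])

```text
time: 17.27
tool_pos: [475.7, -354.9, 26.9]
tcp_rot: [0.147, 3.133, -0.002]
contact_force: [0.6, -0.1, -2.6]
grip_width: 0.101
finger_force: 59.0
```

Request:
move_arm(rows=[[0,0,0.004,0,0,0],[0,0,0.007,0,0,0],[0,0,0.01,0,0,0],[0,0,0.01,0,0,0]])

```text
time: 17.6
tool_pos: [475.5, -354.8, 24.3]
tcp_rot: [0.148, 3.133, -0.002]
contact_force: [-1.8, 1.2, 3.8]
grip_width: 0.104
finger_force: 59.9
```

Request:
move_arm(rows=[[0,0,0,0,0,0],[0,0,0,0,0,0],[0,0,0,0,0,0],[0,0,0,0,0,0],[0,0,0,0,0,0]], jaw=0.4)

```text
time: 18.02
tool_pos: [474.9, -354.4, 22.7]
tcp_rot: [0.148, 3.135, 0.0]
contact_force: [-0.2, 0.4, 1.2]
grip_width: 0.4
finger_force: 0.0
```

Request:
move_arm(rows=[[0,0,-0.05,0,0,0],[0,0,-0.15,0,0,0],[0,0,-0.3,0,0,0],[0,0,-0.45,0,0,0],[0,0,-0.6,0,0,0],[0,0,-0.6,0,0,0],[0,0,-0.6,0,0,0]], jaw=0.4)

```text
time: 18.6
tool_pos: [476.7, -356.1, 208.1]
tcp_rot: [0.147, 3.127, -0.009]
contact_force: [0.8, -0.1, 0.0]
grip_width: 0.398
finger_force: 0.0
```

```bash
cat >> h.py <<'E'
S=np.array([537.8,85.2]);Y=.1435;RS=np.array([[np.cos(Y),-np.sin(Y)],[np.sin(Y),np.cos(Y)]])
def carriers(p,o=None):
    """bright blobs on the deck -> stage coords, size, yaw (stage frame), conf from network"""
    for t,z in(('carrier1_mid',125),('disc_mid',127),('plunger_grip',180)):
        for r in regions_of(t,p)[:6]:
            c=max(cv2.findContours(r['mask'].astype(np.uint8),0,2)[0],key=cv2.contourArea).reshape(-1,2)
            W=np.array([(ray(p,q,z+4,o)[:2]-S)@RS for q in c],np.float32)
            b=cv2.minAreaRect(W);print(t,round(r['conf'],2),'stage',np.round(b[0],1),'size',np.round(b[1]),'ang',round(b[2]))
        for r in spot_point(t,p)[:6]:
            print('  spot',t,round(r['conf'],2),((ray(p,r['point'],z,o)[:2]-S)@RS).round(1))
E
python3 - <<'E'
from h import *
o=get_obs();print(o['q'].round(3),o['tool_pos'])
p=snapshot('wrist');s=snapshot('scene')
a=p['color'];b=cv2.resize(s['color'][130:240,120:290],(512,332))
b=np.vstack([b,np.zeros((52,512,3),np.uint8)])
cv2.imwrite('pics/w6.png',cv2.resize(cv2.cvtColor(np.hstack([a,b]),cv2.COLOR_RGB2BGR),(800,300)))
carriers(s)
E
```

```text
[-0.642  0.43   0.215  1.342  0.002 -0.548] [ 476.73624798 -356.09018196  208.14160155]
  spot carrier1_mid 0.55 [124.4 361.1]
disc_mid 0.47 stage [-30.4 138.3] size [50. 35.] ang 24
  spot disc_mid 0.46 [-26.9 133.1]
plunger_grip 0.69 stage [166.4 370.7] size [42. 21.] ang 15
plunger_grip 0.59 stage [ 81.8 152.3] size [87. 29.] ang 32
  spot plunger_grip 0.72 [ 60.7 141.3]
  spot plunger_grip 0.65 [206.1 116.8]
```

View pics/w6.png

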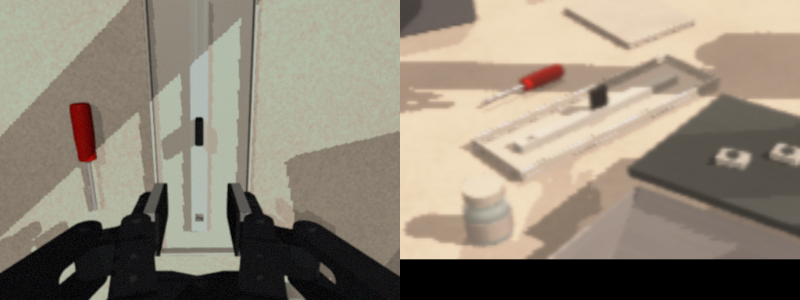

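The clamp arm lies in the tray with its tab up. Next I look at the deck.

```bash
python3 - <<'E'
from h import *
plan((597,90,330),Y-np.pi)
E
```

```text
row [-0.2701, 1.5123, -0.4269, 0.0006, 0.0001, -0.0757] n 11.5
```

Request:
move_arm(rows=[[-0.05,0.1,-0.4,0,0,0],[-0.1,0.25,-0.43,0,0,0],[-0.15,0.4,-0.43,0,0,-0.02],[-0.15,0.55,-0.43,0,0,-0.04],[-0.18,0.7,-0.43,0,0,-0.06],[-0.2,0.85,-0.43,0,0,-0.076],[-0.22,0.95,-0.43,0,0,-0.076],[-0.25,1,-0.43,0,0,-0.076],[-0.27,1,-0.43,0,0,-0.076],[-0.27,1,-0.43,0,0,-0.076]], jaw=0.1)

```text
time: 19.83
tool_pos: [585.0, -57.1, 331.1]
tcp_rot: [-0.239, 3.129, 0.004]
contact_force: [-1.6, -1.4, 0.4]
grip_width: 0.097
finger_force: 0.0
```

Request:
move_arm(rows=[[0,0.13,0,0,0,0],[0,0.26,0,0,0,0],[0,0.39,0,0,0,0],[0,0.48,0,0,0,0],[0,0.51,0,0,0,0],[0,0.51,0,0,0,0],[0,0.51,0,0,0,0]])

```text
time: 20.42
tool_pos: [560.8, 87.7, 331.5]
tcp_rot: [-0.228, 3.131, -0.002]
contact_force: [0.6, -0.8, -0.0]
grip_width: 0.098
finger_force: 0.0
```

```bash
cat >> h.py <<'E'
def blobs(p,o):
    g=cv2.cvtColor(p['color'],cv2.COLOR_RGB2GRAY)
    q=np.array([proj(p,np.r_[S+RS@np.array(c),120],o) for c in((-103,-178),(-103,178),(103,178),(103,-178))],np.int32)
    m=cv2.fillPoly(np.zeros_like(g),[q],255)
    b=((g>125)&(m>0)).astype(np.uint8)
    for c in cv2.findContours(b,0,2)[0]:
        if cv2.contourArea(c)<60: continue
        W=np.array([(ray(p,x,130,o)[:2]-S)@RS for x in c.reshape(-1,2)],np.float32)
        r=cv2.minAreaRect(W);print('blob',np.round(r[0],1),'size',np.round(r[1]),'ang',round(r[2]),'px',c.reshape(-1,2).mean(0).round())
E
python3 - <<'E'
from h import *
o=get_obs();print(o['q'].round(3),o['tool_pos'])
p=snapshot('wrist');save(p,'w7');blobs(p,o);carriers(p,o)
E
```

```text
[ 1.560e-01  3.670e-01  4.360e-01  1.638e+00 -1.000e-03  1.100e-02] [560.7764084   87.69881337 331.53844727]
blob [ 77.1 153.5] size [38. 41.] ang 8 px [395. 212.]
blob [ 32.9 -75.3] size [26. 38.] ang 11 px [180. 174.]
blob [ 2.8 72.9] size [25. 37.] ang 27 px [326. 144.]
blob [ -8.5 -24. ] size [26. 37.] ang 3 px [228. 130.]
blob [-36.1 136.6] size [35. 35.] ang 0 px [394. 105.]
blob [-36.2 172.1] size [132.   2.] ang 0 px [431.  99.]
blob [-101.1  -53.1] size [  3. 241.] ang 0 px [176.  31.]
disc_mid 0.96 stage [-35.7 134. ] size [34. 41.] ang 0
disc_mid 0.54 stage [ -8. -24.] size [25. 37.] ang 0
  spot disc_mid 0.62 [-33.5 135.2]
plunger_grip 0.71 stage [ 84.4 152.1] size [60. 17.] ang 57
plunger_grip 0.51 stage [ 105.6 -219.6] size [34. 57.] ang 79
  spot plunger_grip 0.84 [ 87.7 156.4]
  spot plunger_grip 0.61 [-40.8 210.1]
```

View pics/w7.png

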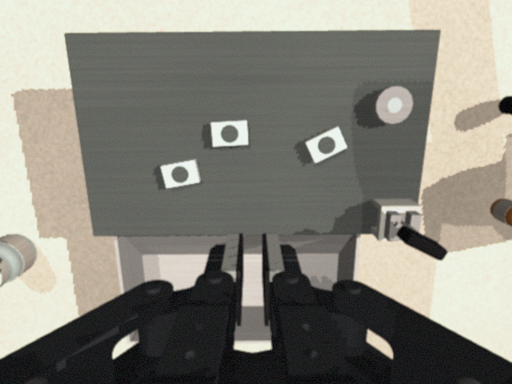

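Carriers in stage coordinates: A (33,-75), B (-8,-24), C (3,73); the disc is at (-36,136). I'll push A first.

```bash
cat >> h.py <<'E'
def sp(x,y,z,a=0): plan(np.r_[S+RS@np.array([x,y]),z],Y+a-np.pi)
E
python3 - <<'E'
from h import *
sp(-14,-75,150)
E
```

```text
row [0.1257, -0.2444, 0.6065, -0.0002, 0.001, -0.0003] n 4.8
```

Request:
move_arm(rows=[[0.126,-0.244,0.2,0,0.001,0],[0.126,-0.244,0.4,0,0.001,0],[0.126,-0.244,0.55,0,0.001,0],[0.126,-0.244,0.607,0,0.001,0],[0.126,-0.244,0.607,0,0.001,0],[0.126,-0.244,0.607,0,0.001,0]])

```text
time: 21.27
tool_pos: [526.1, 8.2, 141.0]
tcp_rot: [0.221, -3.114, 0.0]
contact_force: [-2.6, -0.2, -1.3]
grip_width: 0.102
finger_force: 0.0
```

```bash
python3 - <<'E'
from h import *
o=get_obs();print(o['tool_pos'])
p=snapshot('wrist');blobs(p,o)
sp(-14,-75,124.5);sp(100,-75,124.5)
E
```

```text
[526.10041064   8.19779982 140.98729847]
blob [ 27.4 -71.4] size [23. 16.] ang 54 px [257. 331.]
blob [ 5.5 54. ] size [16.  4.] ang 11 px [507. 290.]
blob [-10.2 -24.9] size [27. 36.] ang 3 px [348. 265.]
blob [-101.9  -87.7] size [  1. 169.] ang 0 px [217.  68.]
row [-0.017, -0.0029, 0.0704, 0.0003, -0.0038, -0.0004] n 0.5
row [-0.3969, -0.0024, 0.0659, 0.0003, -0.0038, -0.0004] n 2.9
```

Request:
move_arm(rows=[[-0.015,-0.003,0.03,0,-0.003,0],[-0.015,-0.003,0.06,0,-0.003,0],[-0.015,-0.003,0.06,0,-0.003,0],[-0.015,-0.003,0.06,0,-0.003,0],[-0.015,-0.003,0.06,0,-0.003,0]])

```text
time: 21.73
tool_pos: [540.3, 10.3, 133.6]
tcp_rot: [-0.227, 3.121, 0.0]
contact_force: [0.2, -0.3, -0.6]
grip_width: 0.101
finger_force: 0.0
```

```bash
python3 - <<'E'
from h import *
o=get_obs();print(o['tool_pos'],o['contact_force'])
sp(100,-75,124.5)
E
```

```text
[540.34151078  10.3453379  133.59483637] [ 0.19482499 -0.34163244 -0.63433751]
row [-0.3602, -0.0024, 0.0347, -0.0003, 0.0038, 0.0005] n 2.6
```

Request:
move_arm(rows=[[0,0,0.03,0,0.003,0],[0,0,0.03,0,0.003,0],[0,0,0.03,0,0.003,0]])

```text
time: 21.98
tool_pos: [538.9, 10.1, 122.4]
tcp_rot: [0.227, -3.132, 0.001]
contact_force: [0.0, 0.4, 0.1]
grip_width: 0.1
finger_force: 0.0
```

Request:
move_arm(rows=[[-0.04,0,0,0,0,0],[-0.08,0,0,0,0,0],[-0.12,0,0,0,0,0],[-0.16,0,0,0,0,0],[-0.2,0,0,0,0,0],[-0.24,0,0,0,0,0],[-0.28,0,0,0,0,0],[-0.32,0,0,0,0,0],[-0.36,0,0,0,0,0],[-0.36,0,0,0,0,0]])

```text
time: 22.82
tool_pos: [647.9, 25.9, 122.6]
tcp_rot: [-0.227, 3.132, -0.001]
contact_force: [-0.7, -0.4, -0.5]
grip_width: 0.101
finger_force: 0.0
```

```bash
python3 - <<'E'
from h import *
o=get_obs();print(o['tool_pos'],o['contact_force'],(o['tool_pos'][:2]-S)@RS)
p=snapshot('wrist');blobs(p,o)
E
```

```text
[647.87988101  25.89435917 122.56863797] [-0.65913168 -0.44952786 -0.54366802] [100.46724679 -74.43837425]
blob [ 49.4 -67.3] size [ 98. 208.] ang 0 px [256. 131.]
```

Request:
move_arm(rows=[[0,0,-0.1,0,0,0],[0,0,-0.25,0,0,0],[0.12,0.04,-0.4,0,0,0],[0.25,0.09,-0.5,0,0,0],[0.37,0.13,-0.5,0,0,0],[0.46,0.16,-0.5,0,0,0],[0.5,0.168,-0.5,0,0,0],[0.5,0.168,-0.5,0,0,0],[0.5,0.168,-0.5,0,0,0],[0.5,0.168,-0.5,0,0,0]])

```text
time: 23.7
tool_pos: [490.5, 53.8, 273.0]
tcp_rot: [-0.227, 3.133, -0.001]
contact_force: [0.0, 0.7, -0.2]
grip_width: 0.098
finger_force: 0.0
```

```bash
python3 - <<'E'
from h import *
o=get_obs();print(o['tool_pos'],(o['tool_pos'][:2]-S)@RS)
p=snapshot('wrist');blobs(p,o)
s=snapshot('scene');cv2.imwrite('pics/s3.png',cv2.resize(cv2.cvtColor(s['color'],cv2.COLOR_RGB2BGR)[140:330,140:440],None,fx=2,fy=2))
sp(-50,-24,127)
E
```

```text
[490.50103382  53.78918451 273.0442845 ] [-51.30480341 -24.32382943]
blob [ 69.9 149.1] size [48. 32.] ang 59 px [437. 301.]
blob [ 2.3 72.7] size [26. 37.] ang 27 px [360. 236.]
blob [ -9.5 -24.2] size [27. 37.] ang 4 px [252. 224.]
blob [-35.5 137. ] size [35. 36.] ang 0 px [438. 194.]
blob [-46.2 170.2] size [116.   2.] ang 0 px [480. 180.]
row [-0.0031, 0.002, 0.4845, -0.0002, -0.0002, 0.0002] n 3.5
```

View pics/s3.png

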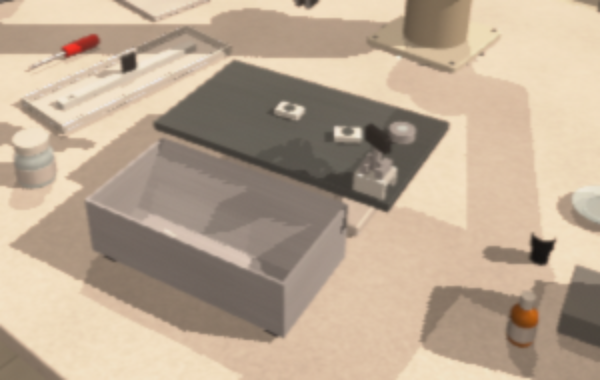

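A has left the deck; B and C remain. I push B next.

Request:
move_arm(rows=[[0,0,0.13,0,0,0],[0,0,0.26,0,0,0],[0,0,0.38,0,0,0],[0,0,0.46,0,0,0],[0,0,0.49,0,0,0],[0,0,0.49,0,0,0],[0,0,0.49,0,0,0],[0,0,0.49,0,0,0]])

```text
time: 24.47
tool_pos: [492.1, 53.9, 127.4]
tcp_rot: [-0.226, 3.13, -0.001]
contact_force: [0.3, -0.1, -0.0]
grip_width: 0.102
finger_force: 0.0
```

Request:
move_arm(rows=[[-0.04,0,0,0,0,0],[-0.08,0,0,0,0,0],[-0.12,0,0,0,0,0],[-0.16,0,0,0,0,0],[-0.2,0,0,0,0,0],[-0.24,0,0,0,0,0],[-0.28,0,0,0,0,0],[-0.32,0,0,0,0,0],[-0.36,0,0,0,0,0],[-0.4,0,0,0,0,0],[-0.44,0,0,0,0,0],[-0.48,0,0,0,0,0]])

```text
time: 25.47
tool_pos: [634.6, 74.8, 129.1]
tcp_rot: [-0.227, 3.13, -0.001]
contact_force: [-2.1, -0.4, 11.6]
grip_width: 0.101
finger_force: 4.5
```

Request:
move_arm(rows=[[-0.02,0,0,0,0,0],[-0.02,0,0,0,0,0]])

```text
time: 25.63
tool_pos: [641.3, 75.7, 127.9]
tcp_rot: [-0.227, 3.129, -0.001]
contact_force: [-0.2, 0.4, 0.2]
grip_width: 0.097
finger_force: 0.0
```

Request:
move_arm(rows=[[0,0,-0.1,0,0,0],[0,0,-0.25,0,0,0],[0.12,0.04,-0.4,0,0,0],[0.25,0.12,-0.5,0,0,0],[0.37,0.2,-0.5,0,0,0],[0.46,0.28,-0.5,0,0,0],[0.48,0.34,-0.5,0,0,0],[0.48,0.34,-0.5,0,0,0],[0.48,0.34,-0.5,0,0,0],[0.48,0.34,-0.5,0,0,0]])

```text
time: 26.47
tool_pos: [481.7, 155.7, 276.6]
tcp_rot: [-0.228, 3.132, -0.001]
contact_force: [0.9, -0.7, 0.5]
grip_width: 0.1
finger_force: 0.0
```

```bash
python3 - <<'E'
from h import *
o=get_obs();print(o['tool_pos'],(o['tool_pos'][:2]-S)@RS)
p=snapshot('wrist');blobs(p,o)
sp(-42,79,127,-.2)
E
```

```text
[481.74534027 155.72665859 276.59564755] [-45.39262665  77.81801781]
blob [ 2.2 73.8] size [26. 38.] ang 29 px [249. 225.]
blob [-35.6 136. ] size [35. 35.] ang 2 px [319. 187.]
row [-0.0098, 0.0059, 0.4969, -0.0002, 0.0003, 0.0639] n 3.6
```

Request:
move_arm(rows=[[-0.01,0.006,0.13,0,0,0.03],[-0.01,0.006,0.26,0,0,0.064],[-0.01,0.006,0.38,0,0,0.064],[-0.01,0.006,0.46,0,0,0.064],[-0.01,0.006,0.5,0,0,0.064],[-0.01,0.006,0.508,0,0,0.064],[-0.01,0.006,0.508,0,0,0.064],[-0.01,0.006,0.508,0,0,0.064]])

```text
time: 27.18
tool_pos: [485.1, 157.1, 123.1]
tcp_rot: [-0.091, -3.14, 0.001]
contact_force: [0.6, 0.4, 0.1]
grip_width: 0.103
finger_force: 0.0
```

```bash
python3 - <<'E'
from h import *
o=get_obs();print(o['tool_pos'],(o['tool_pos'][:2]-S)@RS)
sp(100,50,122.5,-.2)
E
```

```text
[485.06233855 157.05836764 123.06831781] [-41.91927697  78.66168161]
row [-0.4826, 0.0011, 0.0017, -0.0003, -0.0002, -0.0005] n 3.5
```

Request:
move_arm(rows=[[-0.04,0,0,0,0,0],[-0.08,0,0,0,0,0],[-0.12,0,0,0,0,0],[-0.16,0,0,0,0,0],[-0.2,0,0,0,0,0],[-0.24,0,0,0,0,0],[-0.28,0,0,0,0,0],[-0.32,0,0,0,0,0],[-0.36,0,0,0,0,0],[-0.4,0,0,0,0,0],[-0.44,0,0,0,0,0],[-0.47,0,0,0,0,0]])

```text
time: 28.18
tool_pos: [626.8, 149.4, 124.0]
tcp_rot: [0.09, 3.139, -0.0]
contact_force: [0.4, -0.2, 0.3]
grip_width: 0.105
finger_force: 0.0
```

Request:
move_arm(rows=[[-0.015,0,0,0,0,0],[-0.015,0,0,0,0,0]])

```text
time: 28.35
tool_pos: [630.9, 149.2, 123.6]
tcp_rot: [0.09, 3.139, -0.001]
contact_force: [0.8, 0.3, -0.5]
grip_width: 0.101
finger_force: 0.0
```

Request:
move_arm(rows=[[0,0,-0.1,0,0,0],[0,0,-0.25,0,0,0],[0,0,-0.4,0,0,0],[0.05,-0.05,-0.53,0,0,0],[0.1,-0.1,-0.67,0,0,0],[0.1,-0.15,-0.7,0,0,0],[0.1,-0.15,-0.7,0,0,-0.03],[0.1,-0.15,-0.7,0,0,-0.064],[0.1,-0.15,-0.7,0,0,-0.064],[0.1,-0.15,-0.7,0,0,-0.064]])

```text
time: 29.18
tool_pos: [596.7, 106.4, 333.6]
tcp_rot: [0.223, -3.134, 0.001]
contact_force: [0.2, -0.5, 0.1]
grip_width: 0.098
finger_force: 0.0
```

```bash
python3 - <<'E'
from h import *
o=get_obs();print(o['tool_pos'],(o['tool_pos'][:2]-S)@RS)
p=snapshot('wrist');blobs(p,o)
t=snapshot('top');s=snapshot('scene')
A=cv2.resize(p['color'],(400,300));B=cv2.resize(t['color'][100:235,160:340],(400,300));C=cv2.resize(s['color'][150:285,170:350],(400,300))
cv2.imwrite('pics/c1.png',cv2.cvtColor(np.vstack([np.hstack([A,B]),np.hstack([C,C*0])]),cv2.COLOR_RGB2BGR))
sp(82.5,150.5,245)
E
```

```text
[596.67044828 106.39441178 333.61305511] [61.29632085 12.55762009]
blob [ 80.6 170.4] size [14.  6.] ang 7 px [404. 183.]
blob [ 79.2 153.9] size [38. 40.] ang 5 px [386. 177.]
blob [-36.6 136.5] size [36. 36.] ang 6 px [384.  61.]
blob [-25.7 173.2] size [128.   3.] ang 1 px [421.  66.]
row [-0.0705, 0.4592, 0.2925, -0.0002, -0.0004, -0.0001] n 3.9
```

View pics/c1.png

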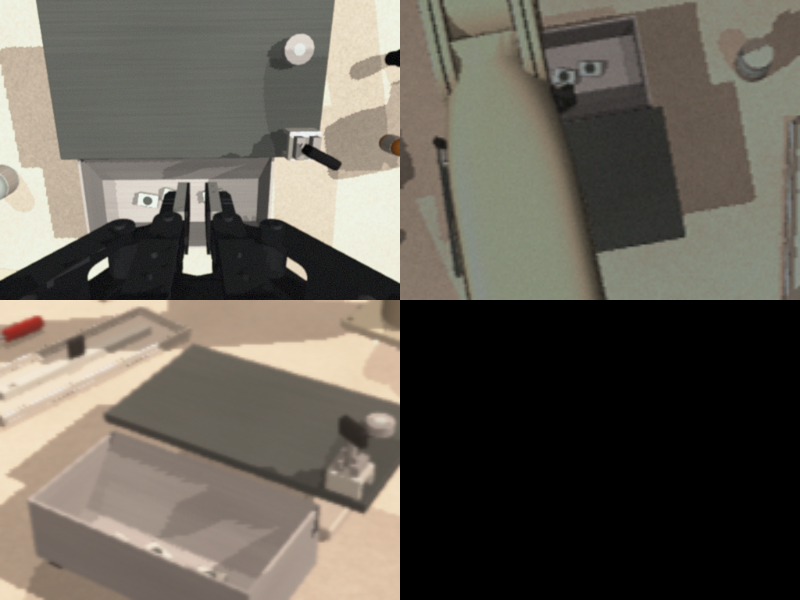

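The deck is clear apart from the disc, and the carriers lie in the chute. Now I go back to the plunger.

```bash
python3 - <<'E'
from h import *
plan((597.3,245,250),-1.892)
E
```

```text
row [-0.0679, 0.4563, 0.2759, 0.0001, -0.0005, -0.3522] n 8.9
```

Request:
move_arm(rows=[[-0.01,0.07,0.03,0,0,-0.035],[-0.02,0.14,0.06,0,0,-0.07],[-0.03,0.2,0.1,0,0,-0.11],[-0.04,0.27,0.14,0,0,-0.15],[-0.05,0.33,0.18,0,0,-0.19],[-0.06,0.4,0.22,0,0,-0.23],[-0.068,0.456,0.25,0,0,-0.27],[-0.068,0.456,0.276,0,0,-0.31],[-0.068,0.456,0.276,0,0,-0.35],[-0.068,0.456,0.276,0,0,-0.352],[-0.068,0.456,0.276,0,0,-0.352],[-0.068,0.456,0.276,0,0,-0.352]], jaw=0.5)

```text
time: 30.33
tool_pos: [597.7, 244.7, 250.7]
tcp_rot: [1.835, -2.55, 0.001]
contact_force: [0.5, -0.2, 0.5]
grip_width: 0.501
finger_force: 0.0
```

```bash
python3 - <<'E'
from h import *
o=get_obs();print(o['q'].round(3))
p=snapshot('wrist')
for r in spot_point('plunger_grip',p)[:2]: print(round(r['conf'],2),np.round(r['point']),np.round(ray(p,r['point'],192.5,o),1))
for r in regions_of('plunger_grip',p)[:2]:
    c=max(cv2.findContours(r['mask'].astype(np.uint8),0,2)[0],key=cv2.contourArea);print(r['conf'],cv2.minAreaRect(c))
plan((597.3,245,179.5),-1.892)
E
```

```text
[ 3.890e-01  5.420e-01  5.020e-01  1.531e+00 -1.000e-03 -8.580e-01]
0.94 [254. 207.] [596.7 242.7 192.5]
0.8 ((255.5, 211.5), (69.0, 19.0), 90.0)
0.5 ((101.12825775146484, 123.5167236328125), (37.436241149902344, 23.22998046875), 52.4314079284668)
row [-0.0009, 0.0022, 0.2383, -0.0002, -0.0, -0.0004] n 1.7
```

Aligned. Descend and grip.

Request:
move_arm(rows=[[0,0,0.12,0,0,0],[0,0,0.237,0,0,0],[0,0,0.237,0,0,0],[0,0,0.237,0,0,0],[0,0,0.237,0,0,0]])

```text
time: 30.9
tool_pos: [598.6, 245.0, 181.5]
tcp_rot: [-1.837, 2.546, -0.002]
contact_force: [-0.4, 0.4, -0.1]
grip_width: 0.503
finger_force: 0.0
```

Request:
move_arm(rows=[[0,0,0,0,0,0],[0,0,0,0,0,0],[0,0,0,0,0,0],[0,0,0,0,0,0],[0,0,0,0,0,0],[0,0,0,0,0,0]], jaw=0)

```text
time: 31.4
tool_pos: [597.0, 246.2, 182.5]
tcp_rot: [-1.838, 2.544, 0.003]
contact_force: [-5.1, 2.0, 8.1]
grip_width: 0.122
finger_force: 61.8
```

Request:
move_arm(rows=[[0,0,-0.006,0,0,0],[0,0,-0.012,0,0,0],[0,0,-0.014,0,0,0],[0,0,-0.014,0,0,0]])

```text
time: 31.73
tool_pos: [597.0, 246.0, 182.7]
tcp_rot: [1.839, -2.546, -0.003]
contact_force: [-2.6, 5.0, -4.3]
grip_width: 0.125
finger_force: 60.0
```

Request:
move_arm(rows=[[0,0,-0.006,0,0,0],[0,0,-0.01,0,0,0],[0,0,-0.01,0,0,0.035],[0,0,-0.01,0,0,0.07],[0,0,-0.01,0,0,0.11],[0,0,-0.01,0,0,0.15],[0,0,-0.01,0,0,0.19],[0,0,-0.01,0,0,0.23],[0,0,-0.01,0,0,0.27],[0,0,-0.01,0,0,0.31],[0,0,-0.01,0,0,0.352],[0,0,-0.01,0,0,0.352]])

```text
time: 32.73
tool_pos: [597.6, 244.7, 185.2]
tcp_rot: [0.223, -3.132, 0.002]
contact_force: [0.1, 3.3, -7.6]
grip_width: 0.13
finger_force: 59.5
```

Request:
move_arm(rows=[[0,0,0.01,0,0,0],[0,0,0.02,0,0,0],[0,0,0.03,0,0,0],[0,0,0.04,0,0,0],[0,0,0.05,0,0,0],[0,0,0.056,0,0,0],[0,0,0.056,0,0,0],[0,0,0.056,0,0,0]])

```text
time: 33.4
tool_pos: [597.6, 244.7, 170.2]
tcp_rot: [-0.227, 3.133, -0.001]
contact_force: [-0.3, 2.1, -3.9]
grip_width: 0.128
finger_force: 60.1
```

Request:
move_arm(rows=[[0,0,0,0,0,0],[0,0,0,0,0,0],[0,0,0,0,0,0],[0,0,0,0,0,0],[0,0,0,0,0,0]], jaw=0.5)

```text
time: 33.82
tool_pos: [598.0, 244.5, 170.4]
tcp_rot: [-0.226, 3.132, -0.001]
contact_force: [-0.1, -0.3, 0.3]
grip_width: 0.502
finger_force: 0.0
```

Request:
move_arm(rows=[[0,0,-0.1,0,0,0],[0,0,-0.22,0,0,0],[0.1,0,-0.35,0,0,0],[0.22,0,-0.4,0,0,0],[0.35,-0.1,-0.45,0,0,0],[0.48,-0.2,-0.45,0,0,0],[0.6,-0.3,-0.45,0,0,0],[0.7,-0.4,-0.45,0,0,0],[0.7,-0.5,-0.45,0,0,0],[0.7,-0.6,-0.45,0,0,0],[0.7,-0.6,-0.45,0,0,0],[0.7,-0.6,-0.45,0,0,0]])

```text
time: 34.82
tool_pos: [415.7, 34.5, 305.7]
tcp_rot: [-0.219, 3.132, -0.001]
contact_force: [0.4, 0.7, -0.4]
grip_width: 0.501
finger_force: 0.0
```

```bash
python3 - <<'E'
from h import *
o=get_obs();print(o['tool_pos'])
p=snapshot('wrist');t=snapshot('top');s=snapshot('scene')
for r in spot_point('plunger_grip',s)[:2]: print(r['conf'],r['point'],'home/lat',proj(s,(597.5,245.5,180)),proj(s,(597.5,245.5,192.5)))
A=cv2.resize(s['color'][190:250,290:370],(400,300));B=cv2.resize(t['color'][100:235,160:340],(400,300),interpolation=2);C=cv2.resize(s['color'][130:295,160:380],(400,300));D=cv2.resize(p['color'],(400,300))
cv2.imwrite('pics/c2.png',cv2.cvtColor(np.vstack([np.hstack([A,B]),np.hstack([C,D])]),cv2.COLOR_RGB2BGR))
E
```

```text
[415.66461091  34.51704491 305.71434342]
0.66 [326.7, 213.0] home/lat [327.79213072 213.19876026] [328.11487    208.94085412]
```

View pics/c2.png

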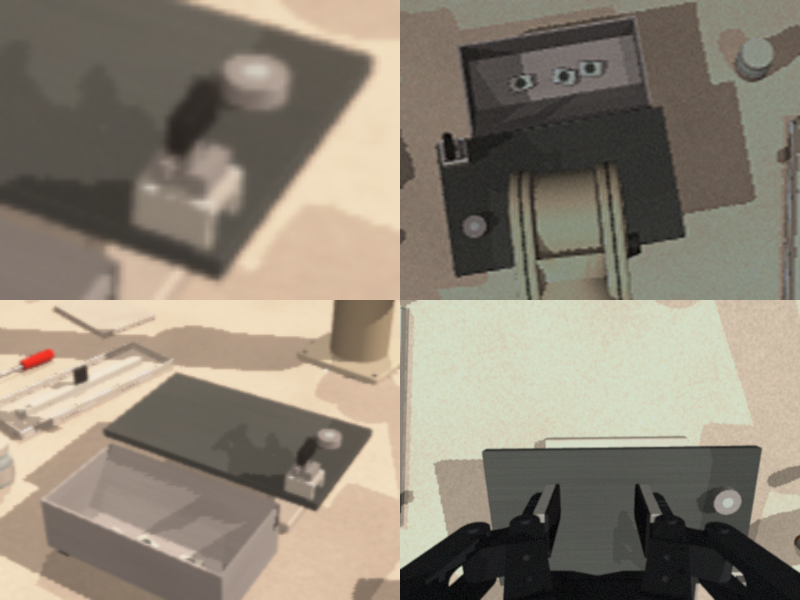

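The three carriers are in the chute, the disc stands on the deck and the clamp arm lies in the tray. The plunger reads home (213.0 px against 213.2 expected), with its wing along the stage's x. Nothing is held.

```bash
python3 -c "
from workcell import *
print(finish_job())"
```

```text
the job is handed in; nothing more can be done
None
```

The job is handed in: the clamp arm is in the tray tab up, all three carriers are in the chute, the disc is still on the stage, and the plunger is twisted back and down with everything let go.

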